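# Press a sample carrier under the drag spring of a gauging fixture and start the gauge

## Task

With closed fingertips, press down hard on the orange rubber pad of the blue sample carrier and, keeping it pressed well in, slide the carrier along its channel under the brass leaf spring until its nose is fully home on the red stop. Then, with the carrier home and not before, press the green start button on the white control box fully in and let it go. Nothing is to be gripped or lifted, the carrier stays flat in its channel, and the other things on the bench are left alone.

Things in the scene. Friction and masses are not known exactly. Their poses are not given: they have to be found in the camera images.
- fixture: Gauging fixture bolted to the bench: grey base plate 290 x 110 x 12 mm with a channel along it. Origin: centre of its underside, on the bench; +x runs along the channel in the sliding direction, z up. Channel floor 12 mm above the bench, between two aluminium rails 59 mm apart (tops 22 mm above the bench). Dark end wall: face at x = -130 mm, top 28 mm above the bench.
- bridge (a point): Middle of the top of the dark bridge over the channel that carries the leaf spring, 64 mm above the bench. The bridge is 95 mm wide across the channel and 12 mm along it.
- stop (a point): Middle of the face of the red end stop that the carrier's nose must meet, 7 mm above the channel floor, at x = +108 mm of the fixture; the stop's top is 32 mm above the bench. Behind it a dial gauge on a post stands 100 mm tall (it begins 7 mm beyond this face).
- carrier: Blue flat sample carrier 160 x 56 x 14 mm, about 0.3 kg, with a steel disc near its nose, loose in the channel with 1.5 mm play each side. Origin: centre of its underside; +x points to its nose. It slides easily (friction about 0.12). At the start its tail is 2 to 14 mm from the end wall. Fully home its origin is at x = +28 mm of the fixture, a travel of 64 to 76 mm.
- nose (a point): Middle of the carrier's nose end face, 80 mm ahead of its origin and 7 mm above its underside. It meets stop when home.
- pad_top (a point): Centre of the top of the orange rubber pad on the carrier's tail half, 40 mm (along the slide) x 36 mm: 50 mm behind the carrier's origin, 7 mm above the blue top, 33 mm above the bench when not pressed. It moves down with the pad. It grips a fingertip well (friction 1 to 1.4), so a fingertip pressing on it takes the carrier along.
- pad (a joint): How far the rubber pad is pressed in (m): 0 free, 0.005 fully in. It begins to give at 3 N, then 1 mm for each further 3 N (about 15 N at 4 mm, 18 N fully in). Pressed in less than about 2 mm the fingertip slips when the carrier meets the spring; 3 to 5 mm is right.
- leaf (a joint): Brass leaf (drag) spring, 45 mm long, 36 mm wide, hinged under the bridge, slanting down in the sliding direction; its tip hangs 6 mm above the channel floor, so the carrier must force it up. Value: lift in rad, 0 hanging free, about 0.15 riding on the carrier. It resists entry with about 6 N, from some 20 to 35 mm of sliding on; let go half-way in, it pushes the carrier back.
- console: White control box 100 x 90 x 45 mm fixed on the bench, with a black top plate and the green start button. Origin: centre of its underside.
- start_top (a point): Centre of the top of the round green start button, 30 mm wide, in a steel collar on top of the control box; 67 mm above the bench when not pressed. It is pressed straight down.
- start (a joint): Travel of the start button (m): 0 out, 0.006 fully in. Spring loaded, 5 N fully in; it comes back by itself.
- live_centre: Bystander, loose: steel lathe live centre standing on its base with its point up, 48 mm wide, 68 mm tall. Origin: centre of its underside. To be left alone.
- bushing: Bystander, loose: brass ring standing on end, 44 mm wide, 30 mm tall. Origin: centre of its underside. To be left alone.
- oil: Bystander, loose: yellow oil bottle with a red cap, 44 mm wide, 85 mm tall. Origin: centre of its underside. To be left alone.
- gauge_block: Bystander, loose: bright steel block 35 x 30 x 20 mm. Origin: centre of its underside. To be left alone.
- tray: Bystander, loose: shallow red open tray 110 x 90 x 30 mm. Origin: centre of its underside. To be left alone.
Mind the look-alikes: they are no part of the job. There is more than one size of the carrier; the one meant has the size given above. Of the things that look like the console, the larger one is meant.

How it is judged:
By the outcome, as a careful person would: the job done as asked, in the order asked, and still so for the second after the job is handed in, with the robot touching nothing.
It also fails if it takes over 48 s, if anything falls off the work surface, if the arm or the gripper's body presses on something with over 40 N, if the wrist force passes 120 N, or if a joint passes its speed limit or range.

## Robot

A 7-joint arm with a two-finger parallel gripper is mounted at the origin on the work surface. World frame = base frame: x ahead of the robot, y to its left, z up, the work surface at z = 0. Lengths are in m, angles in rad, forces in N, time in s.
With the tool pointing down it reaches from about 0.4 to 0.875 m from the base axis. Payload 4.4 kg.
Tool frame: the origin (TCP) lies at the very end of the fingers, on their centre line; the grasp point (between the pads) lies 19 mm behind it (env.grip_point_offset is the distance from the TCP to the grasp point, in m); z points along the fingers, y is the line along which they close (so a half turn about z gives the same grasp; the last joint's range is limited). The gripper opens to 85 mm and grips with 20 to 120 N. Pads are 22 mm wide; open, the fingers measure 114 mm over their backs; the gripper's body (76 mm by 85 mm) begins 54 mm behind the grasp point. The pads swing forward as they close: fully open they stand 13 mm farther back than shut.
Start: joints at [-1.389, 0.628, 0.038, 1.517, -0.027, 0.996, -0.02], TCP at [0.159, 0.63, 0.231] pointing down, gripper open.
Joint ranges: [-3.06, 3.06], [-0.37, 2.12], [-1.25, 1.32], [0.18, 2.47], [-1.1, 4.24], [0.23, 1.98], [-2.94, 2.94]. Speed limits (rad/s): [2.57, 2.57, 3.14, 3.14, 3.14, 3.14, 3.14].

## Interface

Orientations are given as a unit quaternion [w, x, y, z].
In Python, from station import env gives the robot as it stands.
- The arm moves only by the tool move_arm, never from a script. Its argument "increments" is one flat list of numbers, 7 for each row, row after row: the shift along the tool's x, y, z in m, then the turn, a rotation vector about the tool's x, y, z in rad, then the finger opening in m, from 0 to 0.0854. A call has 1 to 10 rows; each row shifts and turns the commanded pose from where the row before left it, along the tool's axes as they then stand; what a row does not reach is not made up. A row lasts 1/12 s, in which the tool goes at most 41.7 mm and 7.16 degrees, less where a joint would pass 70% of its speed; a pose out of reach is approached as far as the arm can. A call with a gripper value outside its range is refused whole. The fingers move at their own pace and stop on an object; "squeeze" is the grip in N (left out, the last holds). Time passes only in rows, so rows that do not move let the fingers close. It gives the time, the measured TCP pose, the force, the opening and the grip force at its end, in the units of the state.
- env.state(): the state, without advancing time (a new reading comes with each control period).
- env.grab_frame(name): name is "scene" or "top" or "wrist"; returns the picture (480x640x3 uint8, red, green, blue); there is no depth.
- env.camera_model(name): a dict with "fx", "fy", "cx", "cy" (pixels), "pose" (4x4, takes a point from camera to world coordinates); the wrist camera has in their place "mount" (4x4, takes a point from camera to tool coordinates, whose origin is the TCP and whose axes are the flange's). Camera axes: x right, y up, looking along -z (the intrinsics and any distortion apply to the point x, -y, -z); pixel columns grow to the right and rows downward; lengths in m; the calibration is good to about 2 mm. The wrist camera is an equidistant fisheye: a pixel r from the principal point sees the ray r / f radians off the axis. A picture is of the moment at which its call begins: read the wrist's pose just before it. camera_model takes no time and is no camera call.
- env.close_job(): hands the job in; it is judged then, once.
Trained networks look in the newest picture that a camera, given by its name, has taken for a name from the list of things; names that differ only in an ending like _2 or _b are one class to them, and where a whole thing is asked for, a point or a joint stands for the part that bears it (a point fixed in the world has none). Each returns a list of dicts, best first, with "p" (0 to 1); they miss things now and then, are a little off and sometimes report something else, mostly with a low value. They report only what shows in the picture. A call takes as long as a camera call. They do not tell look-alikes from the thing itself.
- env.trace(camera, thing): "pixels" (480x640 bool, what is visible of it) and "box" ([centre column, centre row, width, height] in pixels, round what is visible of it).
The state is a dict: "time_s": time; "q": joint angles; "joint_vel": joint speeds; "joint_efforts": joint torques, N m; "tcp_pos": TCP position; "ee_rot": TCP orientation; "ft_force": force on the tool from outside, world axes, zero at the start; "moment": the same for the moment, N m; "grip_width": finger opening in m; "gripper_force": force on a finger pad.
Only numpy, scipy, OpenCV 4.12 (cv2) and the standard library are available. Lean on these libraries where they do the work, as an engineer would, in place of code of your own. Each camera call takes 0.05 s, during which the arm holds its last target. There are 200 camera calls.

## Working session

There is one attempt and no reset: what is moved stays moved. The work goes in short steps, Python scripts to look and compute and a tool call to move; the robot and the scene stay as the last step left them, time stands still between calls to the robot, and variables do not carry over. Pictures are saved under pics/ and viewed, at most 10 in all, crops included, and the job is handed in when it is done.

Besides the shell and the picture viewer there is one more tool, called after "Call:" as a command line: name --argument value ..., lists and objects as JSON in quotes. move_arm: Moves the arm, as the interface text tells. Its arguments: {"type":"object","properties":{"increments":{"type":"array","items":{"type":"number"}},"squeeze":{"type":"number"}},"required":["increments"]}

```bash
mkdir -p pics
cat > h.py <<'E'
import numpy as np, cv2
from station import env
def ray(cam,u,v):
    m=env.camera_model(cam); P=np.array(m['pose'])
    d=np.array([(u-m['cx'])/m['fx'],-(v-m['cy'])/m['fy'],-1.])
    return P[:3,3],P[:3,:3]@d
def at(cam,u,v,z):
    o,d=ray(cam,u,v); return o+d*(z-o[2])/d[2]
def proj(cam,p):
    m=env.camera_model(cam); P=np.array(m['pose']); c=P[:3,:3].T@(np.array(p)-P[:3,3])
    return m['cx']+m['fx']*c[0]/-c[2], m['cy']-m['fy']*c[1]/-c[2]
E
python3 - <<'E'
from h import *
for c in ("scene","top"):
    im=env.grab_frame(c); cv2.imwrite(f"pics/{c}0.png",im[:,:,::-1])
    m=env.camera_model(c); print(c,m.keys(),np.round(m['pose'],3).tolist(),m['fx'])
for t in ("fixture","carrier","pad_top","stop","bridge","console","start_top"):
    for r in env.trace("top",t): print(t,round(r['p'],2),np.round(r['box'],1))
s=env.state();print(s['time_s'],s['tcp_pos'],s['ee_rot'])
E
```

```text
scene dict_keys(['fx', 'fy', 'cx', 'cy', 'pose']) [[0.712, -0.543, 0.444, 0.932], [0.702, 0.545, -0.459, -0.526], [0.007, 0.638, 0.77, 0.89], [0.0, 0.0, 0.0, 1.0]] 572.9928814685529
top dict_keys(['fx', 'fy', 'cx', 'cy', 'pose']) [[0.015, 0.996, -0.087, 0.375], [-1.0, 0.014, -0.014, -0.059], [-0.013, 0.087, 0.996, 1.089], [0.0, 0.0, 0.0, 1.0]] 454.2121518566251
fixture 0.76 [277.9 179.8 136.5  72. ]
fixture 0.42 [438.2 222.5  51.7  54. ]
carrier 0.94 [322.6 283.4 100.9  43.1]
carrier 0.88 [302.6 181.6  67.7  37.7]
carrier 0.74 [444.7 344.1 103.4  56.5]
pad_top 0.87 [355.3 279.7  25.8  25.4]
pad_top 0.76 [321.1 185.6  17.1  13.1]
pad_top 0.6 [474.9 335.8  30.9  27.8]
stop 0.76 [280.9 183.2 134.5  69.3]
stop 0.49 [301.4 183.6  69.2  37.9]
stop 0.16 [239.3 214.3  23.5  20.6]
bridge 0.76 [280.8 180.4 138.1  72. ]
console 0.93 [436.9 221.6  51.5  49.8]
console 0.83 [492.1 217.6  37.5  38. ]
start_top 0.61 [498.1 217.1   7.1   9.8]
start_top 0.45 [439.1 227.2   9.9   9.7]
0.45 [0.15939876 0.63012824 0.23123399] [-3.75146318e-05  1.23608922e-01  9.92331008e-01 -6.69590251e-05]
```

View pics/top0.png

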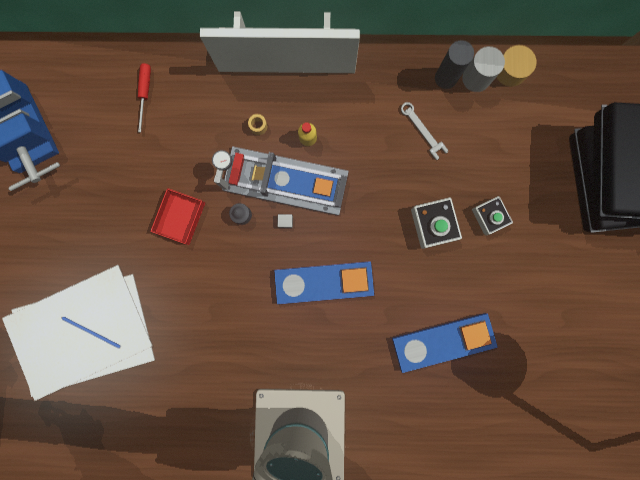

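View pics/scene0.png

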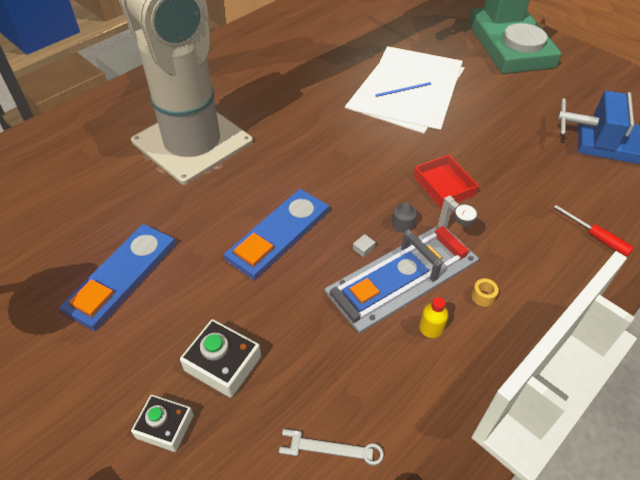

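The top view shows three blue carriers: (303,182) in the fixture channel, about 68 px or 160 mm long, and two of about 100 px (240 mm) at (323,283) and (445,344). The one in the channel fits the size given. Of the two boxes, (437,222) is the larger and so the console; (492,217) is the small look-alike. The nose points left, towards the red stop at (236,169). The arm isn't visible where the TCP is reported, so I'll check the projections.

Run:
```python
from h import *
s=env.state()
for c in("scene","top"):
    print(c,np.round(proj(c,(0,0,0))),np.round(proj(c,s['tcp_pos'])),np.round(proj(c,(0,0,.3))))
im=cv2.imread("pics/top0.png"); 
a=cv2.resize(im[130:260,200:360],None,fx=5,fy=4.6,interpolation=cv2.INTER_CUBIC)
a=cv2.resize(im[140:250,205:355],(780,572),interpolation=cv2.INTER_CUBIC)
cv2.imwrite("pics/crop1.png",a)
def cen(c,t,near):
    R=[r for r in env.trace(c,t)]
    R=[r for r in R if np.hypot(r['box'][0]-near[0],r['box'][1]-near[1])<25]
    if not R: print("none",c,t);return
    v,u=np.nonzero(R[0]['pixels']); return R[0],u,v
# colour-based centroids
def col(c,roi,lo,hi):
    im=cv2.imread(f"pics/{c}0.png"); x0,y0,x1,y1=roi
    h=cv2.cvtColor(im[y0:y1,x0:x1],cv2.COLOR_BGR2HSV); m=cv2.inRange(h,lo,hi)
    n,l,st,ce=cv2.connectedComponentsWithStats(m); k=1+st[1:,4].argmax()
    r=cv2.minAreaRect(np.argwhere(l==k)[:,::-1].astype(np.float32))
    return ce[k]+[x0,y0],st[k,4],r[1],r[2]
def two(p,q):
    o1,d1=ray("top",*p);o2,d2=ray("scene",*q)
    A=np.c_[d1,-d2];t=np.linalg.lstsq(A,o2-o1,rcond=None)[0]
    a=o1+t[0]*d1;b=o2+t[1]*d2;return (a+b)/2,np.linalg.norm(a-b)
O=((5,150,120),(20,255,255));G=((50,100,80),(85,255,255));B=((100,120,60),(125,255,255))
for n,rt,rs,(lo,hi) in (("pad",(305,170,340,205),(340,270,390,310),O),("btn",(425,210,455,245),(190,325,235,365),G),("btn2",(480,200,512,235),(140,395,175,430),G),("blue",(260,155,345,205),(340,240,430,320),B)):
    p=col("top",rt,lo,hi);q=col("scene",rs,lo,hi)
    z={"pad":.033,"btn":.067,"btn2":.05,"blue":.026}[n]
    print(n,p,q[0],np.round(two(p[0],q[0])[0],4),round(two(p[0],q[0])[1],4),"top@z",np.round(at("top",*p[0],z),4),"scene@z",np.round(at("scene",*q[0],z),4))
# fixture plate corners
```

```text
scene [191. 142.] [426. -23.] [165.  23.]
top [300. 435.] [-45. 384.] [289. 499.]
pad (array([322.63114754, 186.55737705]), np.int32(244), (16.48671531677246, 14.75127124786377), 12.52880859375) [364.25445293 290.19592875] [ 0.5783 -0.0445  0.0295] 0.001 top@z [ 0.5773 -0.0449  0.033 ] scene@z [ 0.58  -0.046  0.033]
btn (array([440.76859504, 225.47933884]), np.int32(121), (11.0, 12.0), 90.0) [212.82520325 342.83739837] [ 0.4861 -0.3138  0.0622] 0.0007 top@z [ 0.4853 -0.3129  0.067 ] scene@z [ 0.4889 -0.3148  0.067 ]
btn2 (array([497.43859649, 216.66666667]), np.int32(57), (7.0, 7.0), 90.0) [154.7027027  413.85810811] [ 0.5101 -0.4483  0.0449] 0.0005 top@z [ 0.5093 -0.4466  0.05  ] scene@z [ 0.5128 -0.4486  0.05  ]
blue (array([299.51818182, 182.34444444]), np.int32(990), (66.79889678955078, 22.97016716003418), 11.888657569885254) [387.39437635 279.71593367] [0.5892 0.0104 0.0187] 0.0008 top@z [0.5881 0.0102 0.026 ] scene@z [0.5919 0.0056 0.026 ]
```

View pics/crop1.png

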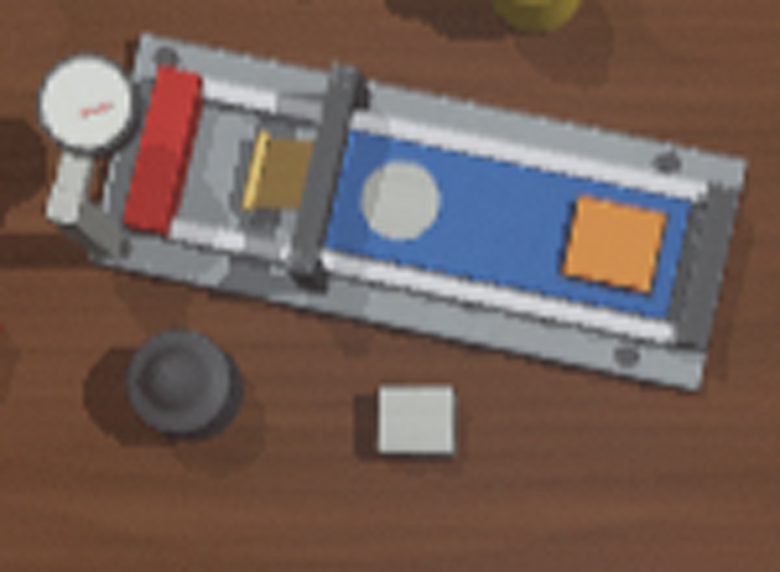

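The enlarged crop confirms it: the carrier lies in the channel with its pad at crop (615,245), bridge at (325,175) and red stop at (165,150). The tail is near the end wall on the right.

Run:
```python
from h import *
f=lambda u,v,z: at("top",205+u*150/780,140+v*110/572,z)
C=np.array([f(145,35,.012),f(745,160,.012),f(700,388,.012),f(92,262,.012)])[:,:2]
print("sides mm",[round(1e3*np.linalg.norm(C[i]-C[(i+1)%4])) for i in range(4)])
ax=(C[0]-C[1]+C[3]-C[2]);ax/=np.linalg.norm(ax);c=C.mean(0);print("axis",ax,"yaw",np.degrees(np.arctan2(ax[1],ax[0])),"centre",c)
n=np.array([-ax[1],ax[0]])
for nm,p in (("pad",np.array([.578,-.0447])),("bridge",f(326,175,.064)[:2]),("disc",f(400,201,.026)[:2]),("tail",f(688,255,.026)[:2]),("stopface",f(190,155,.032)[:2])):
    print(nm,np.round([(p-c)@ax,(p-c)@n],4))
s=env.state();t=s['tcp_pos']
w,x,y,z=s['ee_rot'];
from scipy.spatial.transform import Rotation as R
M=R.from_quat([x,y,z,w]).as_matrix();print(M.round(3),"axis in tool",M.T@np.r_[ax,0],"to pad",M.T@(np.array([.578,-.0447,.033])-t), s['ft_force'])
```

```text
sides mm [286, 108, 287, 110]
axis [0.19327204 0.98114521] yaw 78.85620131482816 centre [0.59497047 0.04461648]
pad [-0.0909 -0.0006]
bridge [0.0368 0.0024]
disc [0.0078 0.0001]
tail [-0.1261 -0.0026]
stopface [1.052e-01 1.000e-04]
[[-0.969  0.245 -0.   ]
 [ 0.245  0.969 -0.   ]
 [ 0.    -0.    -1.   ]] axis in tool [ 5.33304727e-02  9.98576908e-01 -1.38875152e-04] to pad [-0.57137113 -0.55148637  0.19827931] [ 0.43840217 -0.08560554 -0.14136984]
```

Call:
move_arm --increments '[-0.027, -0.029, 0, 0, 0, -0.0534, 0, -0.027, -0.029, 0, 0, 0, 0, 0, -0.027, -0.029, 0, 0, 0, 0, 0, -0.027, -0.029, 0, 0, 0, 0, 0, -0.027, -0.029, 0, 0, 0, 0, 0, -0.027, -0.029, 0, 0, 0, 0, 0, -0.027, -0.029, 0, 0, 0, 0, 0, -0.027, -0.029, 0, 0, 0, 0, 0, -0.027, -0.029, 0, 0, 0, 0, 0, -0.027, -0.029, 0, 0, 0, 0, 0]'

```text
time_s: 1.28
tcp_pos: [0.3673, 0.2908, 0.2317]
ee_rot: [0.0, 0.097, 0.995, 0.0]
ft_force: [0.4, 0.8, -0.5]
grip_width: -0.0003
gripper_force: 0.0
```

Call:
move_arm --increments '[-0.027, -0.029, 0, 0, 0, 0, 0, -0.027, -0.029, 0, 0, 0, 0, 0, -0.027, -0.029, 0, 0, 0, 0, 0, -0.027, -0.029, 0, 0, 0, 0, 0, -0.027, -0.029, 0, 0, 0, 0, 0, -0.027, -0.029, 0, 0, 0, 0, 0, -0.027, -0.029, 0, 0, 0, 0, 0, -0.027, -0.029, 0.02, 0, 0, 0, 0, -0.027, -0.029, 0.03, 0, 0, 0, 0, 0, 0, 0.03, 0, 0, 0, 0]'

```text
time_s: 2.12
tcp_pos: [0.5551, -0.0117, 0.1582]
ee_rot: [0.005, 0.102, 0.995, -0.002]
ft_force: [1.3, 0.1, -0.4]
grip_width: -0.0
gripper_force: 0.0
```

Call:
move_arm --increments '[0, 0, 0, 0, 0, 0, 0, 0, 0, 0, 0, 0, 0, 0, 0, 0, 0, 0, 0, 0, 0]'

```text
time_s: 2.37
tcp_pos: [0.5501, -0.0019, 0.1584]
ee_rot: [0.0, 0.096, 0.995, 0.0]
ft_force: [0.1, -0.3, 0.4]
grip_width: 0.0001
gripper_force: 0.0
```

```bash
cat >> h.py <<'E'
from scipy.spatial.transform import Rotation as R
def tool():
    s=env.state(); w,x,y,z=s['ee_rot']; return R.from_quat([x,y,z,w]).as_matrix(),np.array(s['tcp_pos']),s
def wat(u,v,z,M,t):
    m=env.camera_model("wrist"); f=m['K'][0][0] if 'K' in m else m['fx']
    a=np.array([u-m['cx'],v-m['cy']]);r=np.hypot(*a);th=r/f
    d=np.array([a[0]/r*np.sin(th),-a[1]/r*np.sin(th),-np.cos(th)]) if r>0 else np.array([0,0,-1.])
    T=np.array(m['mount']); d=M@T[:3,:3]@d; o=M@T[:3,3]+t
    return o+d*(z-o[2])/d[2]
E
python3 - <<'E'
from h import *
M,t,s=tool(); im=env.grab_frame("wrist"); cv2.imwrite("pics/w1.png",im[:,:,::-1])
print(t,s['ee_rot'],np.round(env.camera_model("wrist")['mount'],3).tolist())
for r in env.trace("wrist","pad_top"):
    v,u=np.nonzero(r['pixels']); P=np.array([wat(a,b,.033,M,t) for a,b in zip(u,v)])
    rc=cv2.minAreaRect((P[:,:2]*1e3).astype(np.float32))
    print(r['p'],r['box'],P.mean(0),rc); print("tool shift",M.T@(P.mean(0)-t))
E
```

```text
[ 0.55009114 -0.00186175  0.15835772] [3.50013701e-04 9.62220098e-02 9.95359728e-01 4.63229661e-04] [[0.001, 0.946, 0.324, 0.084], [1.0, -0.001, 0.0, -0.001], [0.0, 0.324, -0.946, -0.144], [0.0, 0.0, 0.0, 1.0]]
0.8 [270.5, 272.5, 55.8, 42.2] [ 0.57540985 -0.04608614  0.033     ] ((575.944580078125, -46.47186279296875), (40.88646697998047, 38.36336898803711), 79.12748718261719)
tool shift [-0.03324495 -0.03867968  0.12533973]Traceback (most recent call last):
  File "<stdin>", line 5, in <module>
  File "h.py", line 16, in wat
    m=env.camera_model("wrist"); f=m['K'][0][0] if 'K' in m else m['fx']
ValueError: time passes only in moves, steps and waits
```

View pics/w1.png

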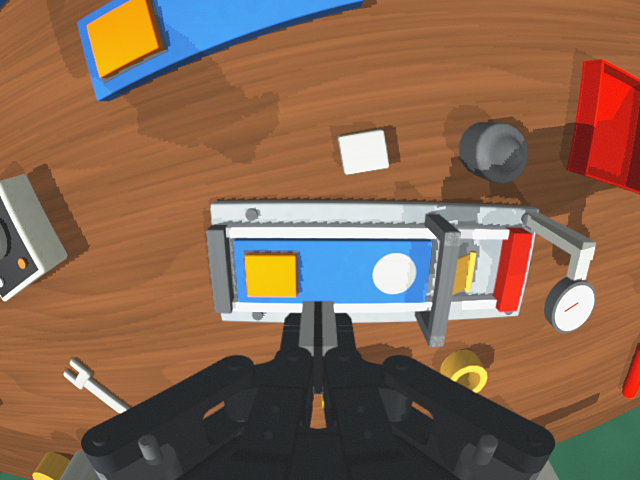

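The wrist picture shows the pad at (271,273), 41 x 38 mm at yaw 79°. That agrees with the top view to 2 mm. The channel runs level in the picture, so the tool is aligned.

Call:
move_arm --increments '[-0.017, -0.019, 0, 0, 0, 0, 0, -0.017, -0.019, 0, 0, 0, 0, 0, 0, 0, 0.03, 0, 0, 0, 0, 0, 0, 0.03, 0, 0, 0, 0, 0, 0, 0.03, 0, 0, 0, 0, 0, 0, 0.02, 0, 0, 0, 0, 0, 0, 0.008, 0, 0, 0, 0, 0, 0, 0, 0, 0, 0, 0, 0, 0, 0, 0, 0, 0, 0, 0, 0, 0, 0, 0, 0, 0]'

```text
time_s: 3.3
tcp_pos: [0.5774, -0.0467, 0.0413]
ee_rot: [0.002, 0.097, 0.995, 0.0]
ft_force: [0.3, -0.1, 0.5]
grip_width: 0.0
gripper_force: 0.0
```

Call:
move_arm --increments '[0, 0, 0.003, 0, 0, 0, 0, 0, 0, 0.003, 0, 0, 0, 0, 0, 0, 0.002, 0, 0, 0, 0, 0, 0, 0.001, 0, 0, 0, 0, 0, 0, 0.001, 0, 0, 0, 0, 0, 0, 0, 0, 0, 0, 0, 0, 0, 0, 0, 0, 0, 0, 0, 0, 0, 0, 0, 0, 0]'

```text
time_s: 3.97
tcp_pos: [0.5766, -0.047, 0.0307]
ee_rot: [0.001, 0.097, 0.995, 0.0]
ft_force: [-0.2, 0.3, 10.6]
grip_width: -0.0003
gripper_force: 5.0
```

Call:
move_arm --increments '[0, 0, 0.001, 0, 0, 0, 0, 0, 0, 0.0006, 0, 0, 0, 0, 0, 0, 0, 0, 0, 0, 0, 0, 0, 0, 0, 0, 0, 0]'

```text
time_s: 4.3
tcp_pos: [0.5769, -0.0471, 0.0295]
ee_rot: [0.001, 0.097, 0.995, 0.0]
ft_force: [-2.1, 0.2, 14.5]
grip_width: -0.0
gripper_force: 6.7
```

Pressed in 3.8 mm at 14.5 N. Now the slide starts: 25 mm first.

Call:
move_arm --increments '[0, 0.002, 0.0002, 0, 0, 0, 0, 0, 0.003, 0, 0, 0, 0, 0, 0, 0.003, 0, 0, 0, 0, 0, 0, 0.003, 0, 0, 0, 0, 0, 0, 0.003, 0, 0, 0, 0, 0, 0, 0.003, 0, 0, 0, 0, 0, 0, 0.003, 0, 0, 0, 0, 0, 0, 0.003, 0, 0, 0, 0, 0, 0, 0.002, 0, 0, 0, 0, 0, 0, 0, 0, 0, 0, 0, 0]'

```text
time_s: 5.13
tcp_pos: [0.5829, -0.0228, 0.0296]
ee_rot: [0.002, 0.097, 0.995, -0.0]
ft_force: [-0.2, -0.0, 12.8]
grip_width: 0.0001
gripper_force: 6.6
```

Call:
move_arm --increments '[0, 0.002, 0.0006, 0, 0, 0, 0, 0, 0.003, 0.0002, 0, 0, 0, 0, 0, 0.003, 0, 0, 0, 0, 0, 0, 0.003, 0, 0, 0, 0, 0, 0, 0.003, 0, 0, 0, 0, 0, 0, 0.003, 0, 0, 0, 0, 0, 0, 0.003, 0, 0, 0, 0, 0, 0, 0, 0, 0, 0, 0, 0]'

```text
time_s: 5.8
tcp_pos: [0.586, -0.0075, 0.0289]
ee_rot: [0.002, 0.098, 0.995, -0.002]
ft_force: [-0.6, -8.3, 14.9]
grip_width: -0.0002
gripper_force: 7.6
```

Call:
move_arm --increments '[0, 0.003, 0.0002, 0, 0, 0, 0, 0, 0.003, 0, 0, 0, 0, 0, 0, 0.003, 0, 0, 0, 0, 0, 0, 0.003, 0, 0, 0, 0, 0, 0, 0.003, 0, 0, 0, 0, 0, 0, 0, 0, 0, 0, 0, 0]'

```text
time_s: 6.3
tcp_pos: [0.5894, 0.0099, 0.0289]
ee_rot: [0.002, 0.098, 0.995, -0.001]
ft_force: [-2.8, -3.3, 15.8]
grip_width: -0.0
gripper_force: 7.7
```

Call:
move_arm --increments '[0, 0.002, 0, 0, 0, 0, 0, 0, 0.002, 0, 0, 0, 0, 0, 0, 0.002, 0, 0, 0, 0, 0, 0, 0.001, 0, 0, 0, 0, 0, 0, 0, 0, 0, 0, 0, 0, 0, 0, 0, 0, 0, 0, 0]'

```text
time_s: 6.8
tcp_pos: [0.5907, 0.0164, 0.0289]
ee_rot: [0.002, 0.098, 0.995, -0.001]
ft_force: [-1.2, -3.1, 15.6]
grip_width: 0.0001
gripper_force: 7.7
```

Run:
```python
from h import *
M,t,s=tool(); im=env.grab_frame("wrist"); cv2.imwrite("pics/w2.png",im[:,:,::-1])
sc=env.grab_frame("scene"); a=sc[200:340,320:500,::-1]
cv2.imwrite("pics/s2.png",cv2.resize(a,(770,600),interpolation=cv2.INTER_CUBIC))
print(s['ft_force'],t)
```

```text
[-1.15799124 -3.14694003 15.56698607] [0.59072013 0.01641701 0.02887943]
```

View pics/w2.png

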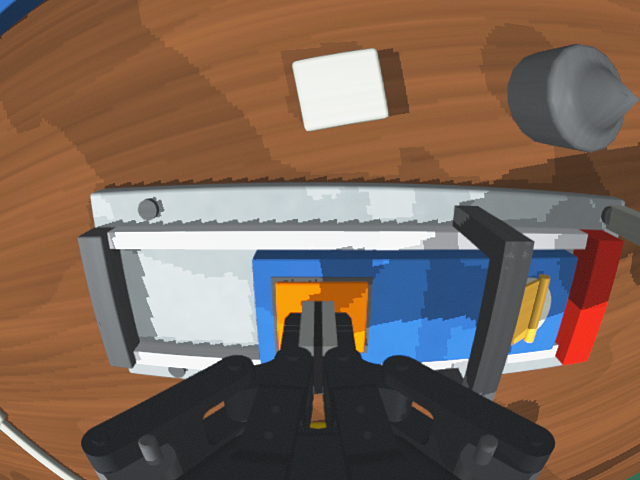

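The nose at column ~575 is just short of the red stop at ~580. The finger is still centred on the pad with no slip, so I'm going on until the force rises.

Call:
move_arm --increments '[0, 0.001, 0, 0, 0, 0, 0, 0, 0.001, 0, 0, 0, 0, 0, 0, 0.001, 0, 0, 0, 0, 0, 0, 0.001, 0, 0, 0, 0, 0, 0, 0, 0, 0, 0, 0, 0]'

```text
time_s: 7.32
tcp_pos: [0.5915, 0.0202, 0.0289]
ee_rot: [0.002, 0.098, 0.995, -0.001]
ft_force: [-0.5, -4.5, 15.8]
grip_width: 0.0001
gripper_force: 7.7
```

Call:
move_arm --increments '[0, 0.001, 0, 0, 0, 0, 0, 0, 0.001, 0, 0, 0, 0, 0, 0, 0, 0, 0, 0, 0, 0]'

```text
time_s: 7.57
tcp_pos: [0.5919, 0.0221, 0.0289]
ee_rot: [0.002, 0.098, 0.995, -0.001]
ft_force: [-1.3, -4.1, 15.5]
grip_width: 0.0004
gripper_force: 7.7
```

Call:
move_arm --increments '[0, 0.001, 0, 0, 0, 0, 0, 0, 0.001, 0, 0, 0, 0, 0, 0, 0, 0, 0, 0, 0, 0]'

```text
time_s: 7.82
tcp_pos: [0.5921, 0.0231, 0.0289]
ee_rot: [0.002, 0.098, 0.995, -0.002]
ft_force: [-1.2, -6.2, 15.5]
grip_width: -0.0002
gripper_force: 7.7
```

Call:
move_arm --increments '[0, 0.001, 0, 0, 0, 0, 0, 0, 0.001, 0, 0, 0, 0, 0, 0, 0, 0, 0, 0, 0, 0]'

```text
time_s: 8.07
tcp_pos: [0.5921, 0.0232, 0.0288]
ee_rot: [0.002, 0.099, 0.995, -0.003]
ft_force: [-1.3, -8.2, 15.7]
grip_width: 0.0001
gripper_force: 7.8
```

Run:
```python
from h import *
im=env.grab_frame("wrist"); a=im[180:400,420:640,::-1]
cv2.imwrite("pics/w3.png",cv2.resize(a,(600,600),interpolation=cv2.INTER_CUBIC))
```

```text
(no output)
```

View pics/w3.png

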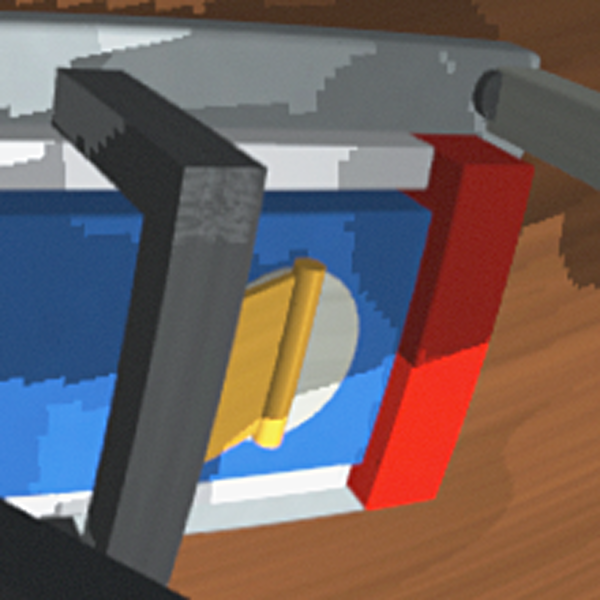

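The blue nose meets the red stop with no gap at crop (430,210). The TCP held still at 23.2 mm while the force rose from 6 to 8 N, so the carrier is home. Next I lift straight up, then go to the console.

Call:
move_arm --increments '[0, 0, -0.002, 0, 0, 0, 0, 0, 0, -0.004, 0, 0, 0, 0, 0, 0, -0.01, 0, 0, 0, 0, 0, 0, -0.03, 0, 0, 0, 0, 0, 0, -0.03, 0, 0, 0, 0, 0, 0, -0.03, 0, 0, 0, 0, 0, 0, 0, 0, 0, 0, 0]'

```text
time_s: 8.7
tcp_pos: [0.5944, 0.0295, 0.1385]
ee_rot: [0.005, 0.097, 0.995, 0.001]
ft_force: [1.1, -0.5, -0.3]
grip_width: 0.0003
gripper_force: 0.0
```

Call:
move_arm --increments '[0.004, -0.035, 0, 0, 0, 0, 0, 0.004, -0.035, 0, 0, 0, 0, 0, 0.004, -0.035, 0, 0, 0, 0, 0, 0.004, -0.035, 0, 0, 0, 0, 0, 0.004, -0.035, 0, 0, 0, 0, 0, 0.004, -0.035, 0, 0, 0, 0, 0, 0.004, -0.035, 0, 0, 0, 0, 0, 0.004, -0.035, 0, 0, 0, 0, 0, 0, 0, 0, 0, 0, 0, 0, 0, 0, 0, 0, 0, 0, 0]'

```text
time_s: 9.53
tcp_pos: [0.504, -0.2423, 0.1325]
ee_rot: [-0.0, 0.1, 0.995, -0.0]
ft_force: [-0.3, 0.9, -0.2]
grip_width: 0.0002
gripper_force: 0.0
```

Run:
```python
from h import *
M,t,s=tool(); im=env.grab_frame("wrist"); tp=env.grab_frame("top")
cv2.imwrite("pics/w4.png",im[:,:,::-1]); print(t)
m=env.camera_model("wrist"); env.camera_model=lambda n:m
h=cv2.cvtColor(im,cv2.COLOR_RGB2HSV); k=cv2.inRange(h,(50,100,60),(85,255,255))
n,l,st,ce=cv2.connectedComponentsWithStats(k)
for i in np.argsort(-st[1:,4])[:3]+1:
    v,u=np.nonzero(l==i); u=u[::5];v=v[::5]
    P=np.array([wat(a,b,.067,M,t) for a,b in zip(u,v)]); print(ce[i],st[i],P.mean(0).round(4),np.ptp(P,axis=0).round(4),(M.T@(P.mean(0)-t)).round(4))
cv2.imwrite("pics/t4.png",cv2.resize(tp[140:250,205:355,::-1],(780,572),interpolation=cv2.INTER_CUBIC))
```

```text
[ 0.5039649  -0.24232724  0.13252689]
[201.12383323 254.04853765] [ 179  231   45   47 1607] [ 0.4837 -0.3139  0.067 ] [0.0295 0.0298 0.    ] [ 0.0056 -0.0741  0.0656]
[ 75.10653753 302.19128329] [ 64 290  23  25 413] [ 0.5009 -0.4301  0.067 ] [0.019  0.0225 0.    ] [-0.0342 -0.1846  0.0656]
```

View pics/w4.png

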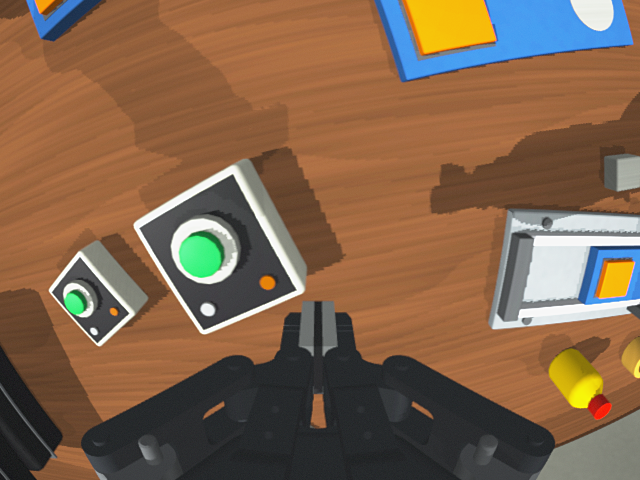

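View pics/t4.png

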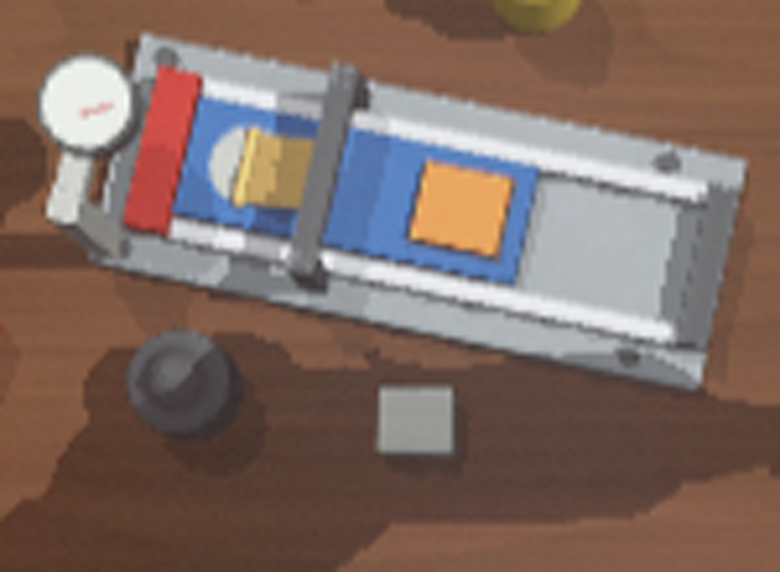

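Top view: the carrier stayed home, with its nose against the red stop at crop (190,150). Wrist view: the large box's green button is at (201,254), 30 mm wide at z = 67 mm as specified. The small look-alike is at (75,302).

Call:
move_arm --increments '[0.002, -0.035, 0, 0, 0, 0, 0, 0.003, -0.0385, 0, 0, 0, 0, 0, 0, 0, 0.02, 0, 0, 0, 0, 0, 0, 0.02, 0, 0, 0, 0, 0, 0, 0.018, 0, 0, 0, 0, 0, 0, 0, 0, 0, 0, 0, 0, 0, 0, 0, 0, 0, 0]'

```text
time_s: 10.22
tcp_pos: [0.4865, -0.3088, 0.0739]
ee_rot: [-0.001, 0.096, 0.995, 0.001]
ft_force: [-0.5, -0.1, 0.5]
grip_width: -0.0001
gripper_force: 0.0
```

Call:
move_arm --increments '[0, 0, 0.003, 0, 0, 0, 0, 0, 0, 0.003, 0, 0, 0, 0, 0, 0, 0.002, 0, 0, 0, 0, 0, 0, 0.002, 0, 0, 0, 0, 0, 0, 0.002, 0, 0, 0, 0, 0, 0, 0.001, 0, 0, 0, 0, 0, 0, 0, 0, 0, 0, 0, 0, 0, 0, 0, 0, 0, 0]'

```text
time_s: 10.88
tcp_pos: [0.4869, -0.311, 0.062]
ee_rot: [0.001, 0.097, 0.995, -0.0]
ft_force: [1.0, 1.8, 3.9]
grip_width: -0.0
gripper_force: 2.1
```

Call:
move_arm --increments '[0, 0, 0.001, 0, 0, 0, 0, 0, 0, 0.001, 0, 0, 0, 0, 0, 0, 0.0005, 0, 0, 0, 0, 0, 0, 0, 0, 0, 0, 0, 0, 0, 0, 0, 0, 0, 0]'

```text
time_s: 11.3
tcp_pos: [0.4869, -0.3111, 0.0609]
ee_rot: [0.001, 0.097, 0.995, -0.0]
ft_force: [-0.4, 2.8, 17.6]
grip_width: -0.0001
gripper_force: 8.7
```

Bottomed out at z = 61 mm (6 mm of travel, 17.6 N). Now I release it and back off.

Call:
move_arm --increments '[0, 0, -0.004, 0, 0, 0, 0, 0, 0, -0.006, 0, 0, 0, 0, 0, 0, -0.02, 0, 0, 0, 0, 0, 0, -0.04, 0, 0, 0, 0, 0, 0, -0.04, 0, 0, 0, 0, 0, 0, 0, 0, 0, 0, 0, 0, 0, 0, 0, 0, 0, 0]'

```text
time_s: 11.88
tcp_pos: [0.4866, -0.3125, 0.1713]
ee_rot: [0.002, 0.097, 0.995, -0.001]
ft_force: [-1.0, 0.6, -0.6]
grip_width: 0.0
gripper_force: 0.0
```

Run:
```python
from h import *
tp=env.grab_frame("top"); sc=env.grab_frame("scene"); print(env.state()['ft_force'],env.state()['tcp_pos'])
a=cv2.resize(tp[140:250,205:355,::-1],(400,293),interpolation=cv2.INTER_CUBIC); b=cv2.resize(sc[:,:,::-1],(390,293))
cv2.imwrite("pics/end.png",np.hstack([a,b]))
```

```text
[ 0.50387479  0.23596958 -0.68130984] [ 0.4848665  -0.31098841  0.16838014]
```

View pics/end.png

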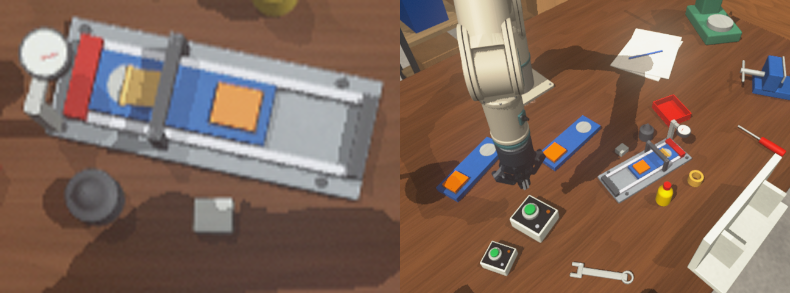

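The carrier is on the stop at (95,80), the button is released, the arm is clear, and the bystanders are where they were.

```bash
python3 -c "
from station import env
print(env.close_job())"
```

```text
the job is handed in; nothing more can be done
None
```

The job is handed in: the carrier is home on the red stop, and after that the green start button was pressed fully in and released; about 12 s used, no bystanders touched.

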